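# Set out a glaze line blend in the tile rack

## Task

The blue line blend is back from the kiln, and its white and its darkest tile already stand at the two ends of the wooden tile rack. Stand the four loose tiles in the empty bays so that the row deepens step by step from the white tile to the darkest, each one upright and square on the bay floor with its glazed face to the front of the rack (the side with the low lip). Do not knock any tile over, and leave the two end tiles where they stand.

Things in the scene. Friction and masses are not known exactly. Their poses are not given: they have to be found in the camera images.
- tile_faint: Loose tile, pale sky blue, second palest of the six. L-shaped buff clay test tile standing on its foot: upright 36 mm wide (y), 8 mm thick (x), 80 mm tall; foot 8 mm thick, from 4 mm behind the origin to 36 mm in front. Origin: on the underside, beneath the middle of the upright. -x is the front (glazed face, foot side), z up.
- tile_light: Loose tile, light-to-medium blue, third palest of the six. Form, origin and axes as tile_faint. Each tile weighs about 70 g; pinch the upright across its 8 mm from above, near the top. Its back is bare buff clay, only the front face, the top edge and the top of the foot are glazed.
- tile_mid: Loose tile, strong mid blue, third darkest of the six. Form, origin and axes as tile_faint. The loose tiles start standing on the table with their faces turned roughly towards the robot.
- tile_deep: Loose tile, deep navy blue, second darkest of the six. Form, origin and axes as tile_faint.
- end_white: White tile (no colour in the glaze), already standing in one end bay of the wooden rack: left or right varies. Loose. Form, origin and axes as tile_faint.
- end_dark: Blue-black tile (full strength), already standing in the other end bay of the rack. Loose. Form, origin and axes as tile_faint.
- bay_1: First empty bay of the fixed wooden rack from the left, as seen from the robot. Origin: on the grey felt floor, 14 mm above the table, where the middle of a tile's upright comes when its foot is centred in the bay (16 mm behind the bay's middle). -x towards the front lip, +y to the rack's left end: a tile seated square has the bay's axes.
- bay_2: Second empty bay from the left. Origin and axes as bay_1. All bays are 50 mm wide (y) and 54 mm deep (x), 56 mm from middle to middle, between 6 mm dividers that rise to 28 mm above the table.
- bay_3: Third empty bay from the left. Origin and axes as bay_1. The whole rack is 78 mm deep and 358 mm long; its front lip is 22 mm high, its back rail 34 mm, both above the table.
- bay_4: Fourth empty bay from the left, next to the right end bay. Origin and axes as bay_1.
Things that resemble listed ones, but are neither listed nor needed, are in the scene too. What is shaped like the end_dark but orange is not meant.

How it is judged:
By the outcome, as a careful person would: the job done as asked, in the order asked, and still so for the second after the job is handed in, with the robot touching nothing.
It also fails if it takes over 120 s, if anything falls off the work surface, if the arm or the gripper's body presses on something with over 40 N, if the wrist force passes 120 N, or if a joint passes its speed limit or range.

## Robot

A 6-joint arm with a two-finger parallel gripper is mounted at the origin on a cart in front of the work surface, level with it; the furniture and walls round the work are solid. World frame = base frame: x ahead of the robot, y to its left, z up, the work surface at z = 0. Lengths are in m, angles in degrees, forces in N, time in s.
With the tool pointing down it reaches from about 0.3 to 0.75 m from the base axis. Payload 8.5 kg.
Tool frame: the origin (TCP) lies at the very end of the fingers, on their centre line; the grasp point (between the pads) lies 19 mm behind it (env.hold_point_z is the distance from the TCP to the grasp point, in m); z points along the fingers, y is the line along which they close (so a half turn about z gives the same grasp; the last joint's range is limited). The gripper opens to 85 mm and grips with 20 to 120 N. Pads are 22 mm wide; open, the fingers measure 114 mm over their backs; the gripper's body (76 mm by 85 mm) begins 54 mm behind the grasp point. The pads swing forward as they close: fully open they stand 13 mm farther back than shut.
Start: joints at [-86.648, 21.807, 74.336, -0, 83.858, -12.336], TCP at [0.149, -0.529, 0.193] pointing down, gripper open.
Joint ranges: [-178.18, 178.18], [-50.72, 133.34], [12.68, 142.11], [-81.47, 261.47], [9.98, 163.14], [-165.26, 165.26]. Speed limits (degrees/s): [136.94, 136.94, 180, 180, 180, 180].

## Interface

Orientations are given as a 3x3 rotation matrix whose columns are the frame's x, y, z axes.
In Python, from rig import env, optics gives the robot as it stands.
- The arm moves only by the shell command python3 -m jog 'ROWS' [OPENING] [FORCE]. ROWS is JSON, a list of rows, each an object with "linear": the shift along the tool's x, y, z in units of 40 mm (1.0 is 40 mm), a list of three; "roll": the turn about the tool's z in units of 5 degrees (1.0 is 5 degrees). A call has 1 to 12 rows; each row shifts and turns the commanded pose from where the row before left it, along the tool's axes as they then stand; what a row does not reach is not made up. A row lasts 1/12 s, in which the tool goes at most 41.7 mm and 7.16 degrees, less where a joint would pass 70% of its speed; a pose out of reach is approached as far as the arm can. A call is refused whole if a number of a shift passes 1 or a number of a turn 1, either way. A call with a gripper value outside its range is refused whole. OPENING is the opening, from -1 (shut) to 1 (fully open), set as the call begins (- or left out, the last holds). The fingers move at their own pace and stop on an object; FORCE is the grip in N (left out, the last holds). Time passes only in rows, so rows that do not move let the fingers close. It gives the time, the measured TCP pose, the force, the opening and the grip force at its end, in the units of the state.
- env.observe(): the state, without advancing time (a new reading comes with each control period).
- optics.get_image(name): name is "scene" or "side" or "wrist"; returns the picture (420x560x3 uint8, red, green, blue); there is no depth.
- optics.calibration(name): a dict with "fov_y" (degrees; the focal length in pixels is half the picture's height over the tangent of half this angle, whatever the lens; pixels are square), "cx", "cy" (the principal point, pixels), "T" (4x4, takes a point from camera to world coordinates). Camera axes: x right, y down, z forward; pixel columns grow to the right and rows downward; lengths in m; the calibration is good to about 2 mm. A picture is of the moment at which its call begins: read the wrist's pose just before it. calibration takes no time and is no camera call; for the wrist camera it gives the pose at the moment of the call.
- env.close_job(): hands the job in; it is judged then, once.
The state is a dict: "time_s": time; "q": joint angles; "qvel": joint speeds; "joint_efforts": joint torques, N m; "position": TCP position; "tool_rot": TCP orientation; "ft_force": force on the tool from outside, world axes, zero at the start; "wrist_torque": the same for the moment, N m; "grip_width": finger opening in m; "gripper_force": force on a finger pad.
Only numpy, scipy, OpenCV 4.12 (cv2) and the standard library are available. Lean on these libraries where they do the work, as an engineer would, in place of code of your own. Each camera call takes 0.05 s, during which the arm holds its last target. There are 200 camera calls.

## Working session

There is one attempt and no reset: what is moved stays moved. The work goes in short steps, Python scripts to look and compute and a shell command to move; the robot and the scene stay as the last step left them, time stands still between calls to the robot, and variables do not carry over. Pictures are saved under pics/ and viewed, at most 14 in all, crops included, and the job is handed in when it is done.

```bash
ls; mkdir -p pics; python3 - <<'E'
from rig import env, optics
import cv2, numpy as np
s=env.observe(); print(s['time_s'],s['position'],np.round(s['tool_rot'],3),s['grip_width'],env.hold_point_z)
for n in ['scene','side']:
    im=optics.get_image(n); cv2.imwrite(f'pics/{n}0.png',im[:,:,::-1])
    c=optics.calibration(n); print(n,c['fov_y'],c['cx'],c['cy'],np.round(c['T'],3).tolist())
    print([k for k in c])
E
```

```text
pics
0.0 [ 0.14871258 -0.52916329  0.19210269] [[ 0.963  0.27  -0.   ]
 [ 0.27  -0.963  0.001]
 [ 0.    -0.001 -1.   ]] 0.08527017548639436 0.0187
scene 50.911269722828166 278.8728398381031 215.7185457193899 [[-0.747, -0.462, 0.478, -0.102], [-0.665, 0.523, -0.534, 0.821], [-0.003, -0.716, -0.698, 1.025], [0.0, 0.0, 0.0, 1.0]]
['fov_y', 'cx', 'cy', 'T']
side 54.28942706843071 277.2794405012631 210.9828446465425 [[-0.977, -0.118, 0.179, 0.388], [-0.214, 0.533, -0.819, 0.869], [0.001, -0.838, -0.546, 0.586], [0.0, 0.0, 0.0, 1.0]]
['fov_y', 'cx', 'cy', 'T']
```

View pics/scene0.png

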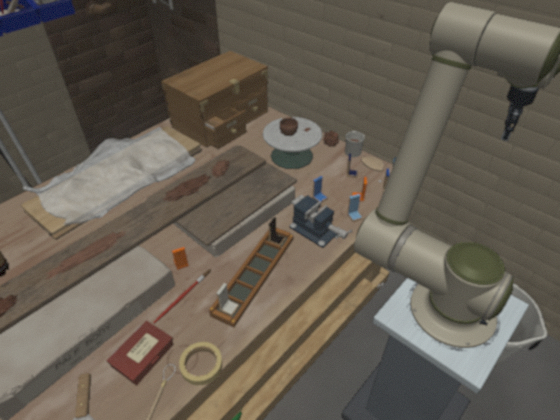

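View pics/side0.png

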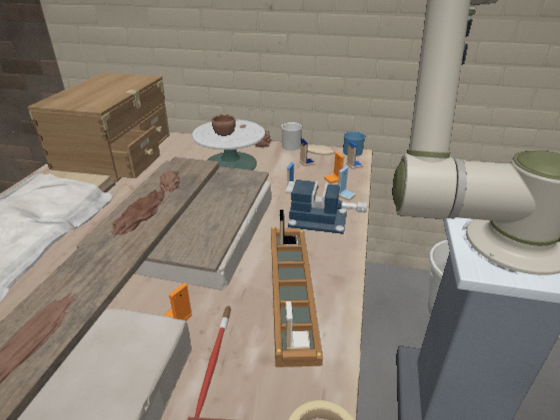

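The scene view shows the rack at (225,310)–(290,235), with the white tile at its left end (223,297) and the dark tile at its right (276,232). Loose blue tiles stand at (319,188) and (355,207), more sit near (352,170) and (388,175), and orange look-alikes are at (364,188) and (180,258). I'll enlarge these and look through the wrist camera.

```bash
python3 - <<'E'
from rig import env, optics
import cv2, numpy as np
a=cv2.imread('pics/scene0.png')[130:250,260:400]; b=cv2.imread('pics/side0.png')[130:250,265:385]
f=lambda x:cv2.resize(x,None,fx=600/x.shape[0]*.5*1.0,fy=600/x.shape[0]*.5,interpolation=cv2.INTER_CUBIC)
c=optics.calibration('wrist'); w=optics.get_image('wrist'); print(c['fov_y'],c['cx'],c['cy'],np.round(c['T'],3).tolist())
A=cv2.resize(a,None,fx=3,fy=3,interpolation=cv2.INTER_CUBIC);B=cv2.resize(b,None,fx=3,fy=3,interpolation=cv2.INTER_CUBIC)
cv2.imwrite('pics/crop1.png',np.hstack([A,B])[:, :800]); cv2.imwrite('pics/w0.png',w[:,:,::-1])
E
```

```text
70.07810458106076 280.4321363910213 213.66947312646883 [[0.271, -0.915, -0.299, 0.225], [-0.962, -0.258, -0.083, -0.507], [-0.002, 0.31, -0.951, 0.373], [0.0, 0.0, 0.0, 1.0]]
```

View pics/crop1.png

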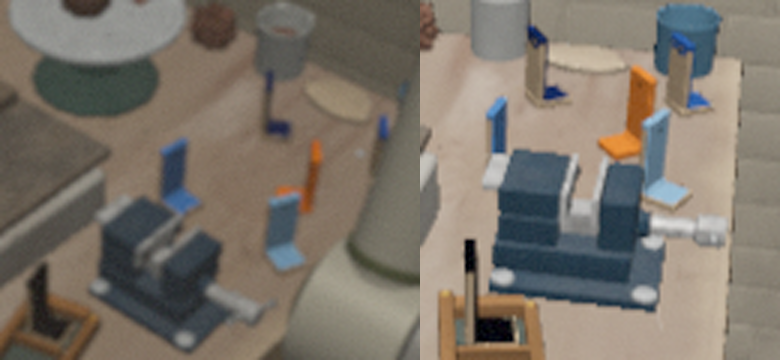

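View pics/w0.png

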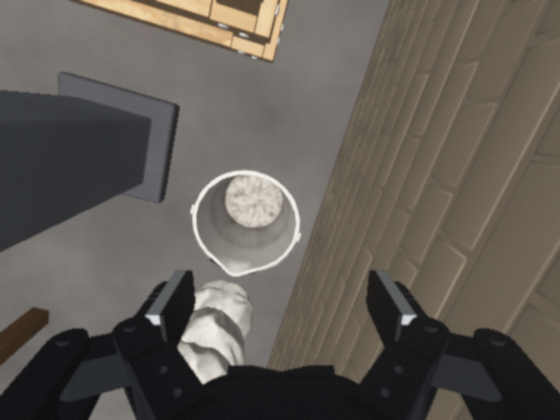

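The crop shows four loose tiles, named by scene-crop pixels: A (175,175) light-to-medium blue, B (275,110) deep navy, C (283,230) pale sky, D (383,135) strong mid blue. The orange tile at (305,180) is not wanted. The wrist view shows only floor and wall. I'll triangulate roughly, then move the wrist over the tiles.

```bash
cat > h.py <<'E'
import numpy as np, cv2, json
from rig import env, optics
H=420
def ray(c,u,v):
    f=H/2/np.tan(np.radians(c['fov_y'])/2); T=np.array(c['T'])
    d=T[:3,:3]@np.array([(u-c['cx'])/f,(v-c['cy'])/f,1]); return T[:3,3],d/np.linalg.norm(d)
def tri(obs):  # [(calib,u,v),...]
    A=np.zeros((3,3));b=np.zeros(3);R=[ray(*o) for o in obs]
    for o,d in R: P=np.eye(3)-np.outer(d,d);A+=P;b+=P@o
    x=np.linalg.solve(A,b); return x,max(np.linalg.norm((np.eye(3)-np.outer(d,d))@(x-o)) for o,d in R)
def plane(c,u,v,z):
    o,d=ray(c,u,v); return o+d*(z-o[2])/d[2]
def proj(c,X):
    f=H/2/np.tan(np.radians(c['fov_y'])/2); T=np.array(c['T']); p=T[:3,:3].T@(np.asarray(X)-T[:3,3]); return f*p[0]/p[2]+c['cx'],f*p[1]/p[2]+c['cy']
def snap(n):
    c={k:np.array(v).tolist() for k,v in optics.calibration('wrist').items()}; im=optics.get_image('wrist')[:,:,::-1]
    cv2.imwrite(f'pics/{n}.png',im); json.dump(c,open(f'pics/{n}.json','w')); return c,im
def load(n): return json.load(open(f'pics/{n}.json'))
def go(xyz,yaw=None):
    s=env.observe(); R=np.array(s['tool_rot']); d=R.T@(np.array(xyz)-s['position'])
    y=np.degrees(np.arctan2(R[1,0],R[0,0]))
    print('pos',np.round(s['position'],4),'yaw(x axis)',round(y,2),'t',round(s['time_s'],2),'| tool shift units',np.round(d/.04,2), '' if yaw is None else f'roll units {-(yaw-y)/5:.2f}')
E
python3 - <<'E'
from h import *
S=optics.calibration('scene');D=optics.calibration('side')
for n,a,b in [('A',(318.3,178.3),(291,164)),('B',(349.3,155),(304.3,140.7)),('C',(354.3,196.7),(343.7,168.3)),('D',(388,170),(352.3,143.3)),('white',(223,287),(289,305)),('dark',(273.3,218.3),(281.7,210.7)),('orange',(365.5,178.5),(339,153))]:
    print(n,np.round(tri([(S,*a),(D,*b)]),3))
go([.45,-.3,.35],0)
E
```

```text
Traceback (most recent call last):
ValueError: setting an array element with a sequence. The requested array has an inhomogeneous shape after 1 dimensions. The detected shape was (2,) + inhomogeneous part.
```

```bash
python3 - <<'E'
from h import *
S=optics.calibration('scene');D=optics.calibration('side')
for n,a,b in [('A',(318.3,178.3),(291,164)),('B',(349.3,155),(304.3,140.7)),('C',(354.3,196.7),(343.7,168.3)),('D',(388,170),(352.3,143.3)),('white',(223,287),(289,305)),('dark',(273.3,218.3),(281.7,210.7)),('orange',(365.5,178.5),(339,153))]:
    p,e=tri([(S,*a),(D,*b)]);print(n,np.round(p,3),round(e,4))
go([.42,-.3,.35],0)
E
```

```text
A [ 0.566 -0.122  0.083] 0.0011
B [ 0.559 -0.295  0.083] 0.0027
C [ 0.423 -0.126  0.083] 0.0017
D [ 0.414 -0.318  0.077] 0.0024
white [0.47  0.402 0.095] 0.0014
dark [0.539 0.13  0.097] 0.0002
orange [ 0.445 -0.225  0.082] 0.0004
pos [ 0.1487 -0.5293  0.1923] yaw(x axis) 15.69 t 0.15 | tool shift units [ 8.08 -3.69 -3.94] roll units 3.14
```

```bash
python3 -m jog '[{"linear":[0,0,-1],"roll":0},{"linear":[0,0,-1],"roll":0},{"linear":[0.87,-0.42,-0.16],"roll":0},{"linear":[0.87,-0.42,-0.16],"roll":0},{"linear":[0.87,-0.42,-0.16],"roll":0},{"linear":[0.87,-0.42,-0.16],"roll":0},{"linear":[0.87,-0.42,-0.16],"roll":0},{"linear":[0.87,-0.42,-0.16],"roll":0},{"linear":[0.87,-0.42,-0.16],"roll":0},{"linear":[0.87,-0.42,-0.16],"roll":0},{"linear":[0.87,-0.42,-0.16],"roll":0},{"linear":[0.87,-0.42,-0.16],"roll":0}]' && python3 -m jog '[{"linear":[0.8,-0.4,-0.2],"roll":0},{"linear":[0.8,-0.4,-0.2],"roll":0},{"linear":[0,0,0],"roll":0.8},{"linear":[0,0,0],"roll":0.8},{"linear":[0,0,0],"roll":0.8},{"linear":[0,0,0],"roll":0.8},{"linear":[0,0,0],"roll":0},{"linear":[0,0,0],"roll":0}]'
python3 - <<'E'
from h import *
snap('w1'); go([.42,-.22,.25],0)
E
```

```text
time_s: 1.15
position: [0.4394, -0.272, 0.337]
tool_rot: [[0.963, 0.27, -0.0], [0.27, -0.963, 0.0], [-0.0, -0.0, -1.0]]
ft_force: [0.6, -1.6, -0.2]
grip_width: 0.0854
gripper_force: 0.0
time_s: 1.82
position: [0.4912, -0.2255, 0.3525]
tool_rot: [[1.0, -0.003, -0.0], [-0.003, -1.0, 0.0], [-0.0, -0.0, -1.0]]
ft_force: [-0.0, -0.2, -0.6]
grip_width: 0.0853
gripper_force: 0.0
pos [ 0.4912 -0.2256  0.3525] yaw(x axis) -0.19 t 1.87 | tool shift units [-1.78 -0.13  2.56] roll units -0.04
```

View pics/w1.png

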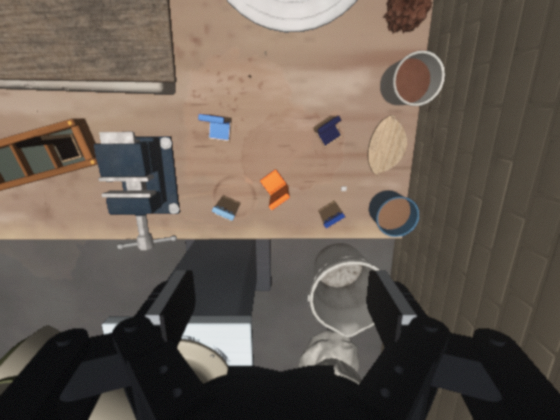

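Wrist view w1 shows the loose tiles from above: A (212,125) light-to-medium blue, B (328,130) deep navy, C (226,208) pale, D (332,214) strong blue, and orange at (275,188), not wanted. The rack end and its dark tile are at (70,150). I'll take a closer second view from farther forward.

```bash
python3 -m jog '[{"linear":[0.6,-0.2,0.7],"roll":0},{"linear":[0.6,-0.2,0.7],"roll":0},{"linear":[0.6,-0.2,0.6],"roll":0},{"linear":[0,0,0],"roll":0},{"linear":[0,0,0],"roll":0},{"linear":[0,0,0],"roll":0}]'
python3 - <<'E'
from h import *
c,im=snap('w2')
S={'A':(.566,-.122,.08),'B':(.559,-.295,.08),'C':(.423,-.126,.08),'D':(.414,-.318,.08)}
cells=[];off={}
for n in ['w1','w2']:
    c=load(n);im=cv2.imread(f'pics/{n}.png')
    row=[]
    for k,X in S.items():
        u,v=map(int,proj(c,X)); u0,v0=u-25,v-25; off[n+k]=(u0,v0)
        row.append(cv2.resize(im[v0:v0+50,u0:u0+50],(200,200),interpolation=cv2.INTER_CUBIC))
    cells.append(np.hstack(row))
print(off); json.dump(off,open('off.json','w'))
cv2.imwrite('pics/tiles2.png',np.vstack(cells)); go([.56,-.2,.27],0)
E
```

```text
time_s: 2.37
position: [0.5633, -0.2023, 0.2736]
tool_rot: [[1.0, -0.005, 0.001], [-0.005, -1.0, -0.001], [0.001, 0.001, -1.0]]
ft_force: [0.5, -0.8, 0.6]
grip_width: 0.0857
gripper_force: 0.0
{'w1A': (184, 94), 'w1B': (303, 98), 'w1C': (193, 188), 'w1D': (313, 193), 'w2A': (192, 154), 'w2B': (328, 159), 'w2C': (202, 254), 'w2D': (337, 259)}
pos [ 0.5632 -0.2025  0.2742] yaw(x axis) -0.3 t 2.42 | tool shift units [-0.08 -0.06  0.11] roll units -0.06
```

View pics/tiles2.png

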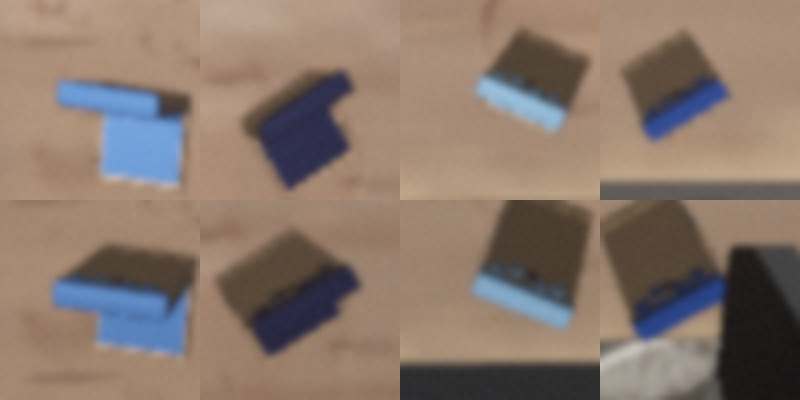

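The crops show top edges clearly (row 1 w1, row 2 w2), with bare backs away from the robot. The shades rank C (palest, faint), A (light), D (strong mid) and B (navy, deep). I'll triangulate the edge ends.

```bash
python3 - <<'E'
from h import *
off=json.load(open('off.json'));c1,c2=load('w1'),load('w2')
P={'A':[(60,93),(158,105),(55,94),(168,106)],'B':[(61,134),(150,82),(59,135),(151,77)],'C':[(80,86),(162,122),(76,87),(172,118)],'D':[(49,131),(125,87),(37,128),(122,85)]}
S=optics.calibration('scene');D=optics.calibration('side')
for k,p in P.items():
    f=lambda n,q:(off[n+k][0]+q[0]/4-.375,off[n+k][1]+q[1]/4-.375)
    E=[tri([(c1,*f('w1',p[i])),(c2,*f('w2',p[i+2]))])[0] for i in (0,1)]
    Z=[np.mean([plane(c,*f(n,p[j+i]),.08) for c,n,j in ((c1,'w1',0),(c2,'w2',2))],0) for i in (0,1)]
    M=[np.round([plane(c,*f(n,p[j]),.08)/2+plane(c,*f(n,p[j+1]),.08)/2 for c,n,j in ((c1,'w1',0),(c2,'w2',2))],4)[:,:2].tolist()]
    w=Z[0]-Z[1]  # left = +y
    w2=E[0]-E[1]
    print(k,'tri mid',np.round((E[0]+E[1])/2,3),'z',[round(e[2],3) for e in E],'plane mid',M,'len',round(np.linalg.norm(w),4),'yaw',round(np.degrees(np.arctan2(-w[0],w[1])),1),round(np.degrees(np.arctan2(-w2[0],w2[1])),1))
E
```

```text
A tri mid [ 0.567 -0.125  0.079] z [np.float64(0.079), np.float64(0.078)] plane mid [[[0.5671, -0.1248], [0.5674, -0.1248]]] len 0.0355 yaw -6.6 -6.8
B tri mid [ 0.558 -0.296  0.079] z [np.float64(0.084), np.float64(0.074)] plane mid [[[0.558, -0.2954], [0.5583, -0.2955]]] len 0.0349 yaw 31.8 28.5
C tri mid [ 0.422 -0.133  0.079] z [np.float64(0.083), np.float64(0.074)] plane mid [[[0.4225, -0.1331], [0.423, -0.1338]]] len 0.0353 yaw -23.1 -29.9
D tri mid [ 0.41  -0.312  0.075] z [np.float64(0.073), np.float64(0.077)] plane mid [[[0.4116, -0.3111], [0.4126, -0.3098]]] len 0.0343 yaw 31.6 34.8
```

```bash
python3 -m jog '[{"linear":[-0.15,-0.95,0],"roll":0},{"linear":[-0.15,-0.95,0],"roll":0},{"linear":[-0.15,-0.95,0],"roll":0},{"linear":[-0.15,-0.95,0],"roll":0},{"linear":[-0.15,-0.95,0],"roll":0},{"linear":[-0.15,-0.95,0],"roll":0},{"linear":[-0.15,-0.95,0],"roll":0},{"linear":[-0.15,-0.95,0],"roll":0},{"linear":[-0.15,-0.95,0],"roll":0},{"linear":[-0.15,-0.95,0],"roll":0},{"linear":[-0.15,-0.95,0],"roll":0}]' && python3 -m jog '[{"linear":[0,0,0.9],"roll":-1},{"linear":[0,0,0.9],"roll":-1},{"linear":[0,0,0],"roll":-0.9},{"linear":[0,0,0],"roll":0},{"linear":[0,0,0],"roll":0},{"linear":[0,0,0],"roll":0}]'
python3 - <<'E'
from h import *
snap('r1'); go([.49,.30,.2],14)
E
python3 -m jog '[{"linear":[0,-0.9,0],"roll":0},{"linear":[0,-0.9,0],"roll":0},{"linear":[0,0,0],"roll":0},{"linear":[0,0,0],"roll":0},{"linear":[0,0,0],"roll":0}]' >/dev/null
python3 - <<'E'
from h import *
snap('r2'); go([.49,.30,.2],14)
a=cv2.imread('pics/r1.png');b=cv2.imread('pics/r2.png')
cv2.imwrite('pics/rr.png',cv2.resize(np.vstack([a[60:270],b[60:270]]),(800,600),interpolation=cv2.INTER_CUBIC))
E
```

```text
time_s: 3.33
position: [0.4992, 0.2175, 0.2747]
tool_rot: [[1.0, -0.006, 0.003], [-0.006, -1.0, 0.001], [0.003, -0.001, -1.0]]
ft_force: [0.4, -0.8, -0.1]
grip_width: 0.0853
gripper_force: 0.0
time_s: 3.83
position: [0.5006, 0.2161, 0.2028]
tool_rot: [[0.97, 0.242, 0.004], [0.242, -0.97, 0.001], [0.004, 0.0, -1.0]]
ft_force: [0.3, 0.4, 0.2]
grip_width: 0.0857
gripper_force: 0.0
pos [0.5005 0.2161 0.2025] yaw(x axis) 14.05 t 3.88 | tool shift units [ 0.25 -2.1   0.06] roll units 0.01
pos [0.4825 0.2856 0.2013] yaw(x axis) 14.11 t 4.35 | tool shift units [ 0.27 -0.3   0.03] roll units 0.02
```

View pics/rr.png

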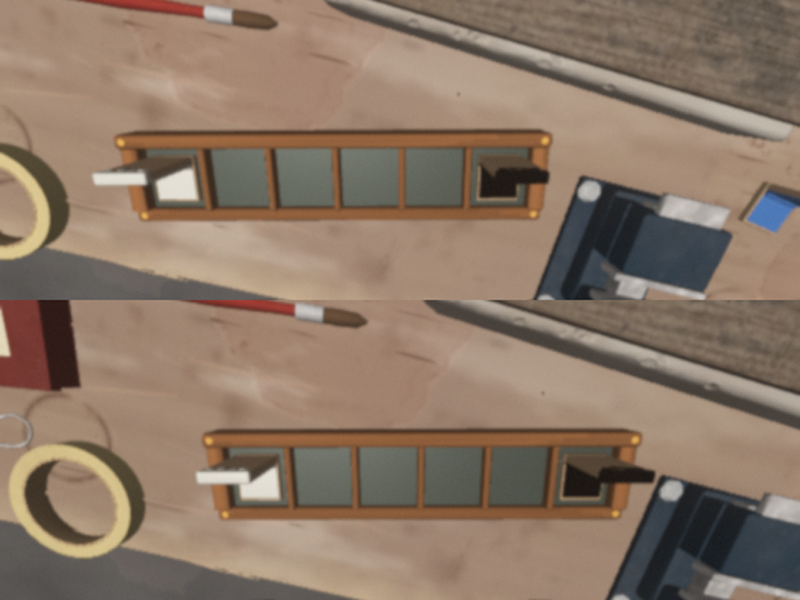

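The two rack views show the white tile in the left end bay and the dark one in the right, with four empty felt bays between (r1 columns ≈ 240, 305, 370, 435 of 800), and the front lip on the near side. I'll enlarge it to measure.

```bash
python3 - <<'E'
import cv2,numpy as np
a=cv2.imread('pics/r1.png')[145:220,78:391];b=cv2.imread('pics/r2.png')[145:220,140:453]
cv2.imwrite('pics/rr2.png',cv2.resize(np.vstack([a,b]),None,fx=2.55,fy=4,interpolation=cv2.INTER_CUBIC))
E
```

```text
(no output)
```

View pics/rr2.png

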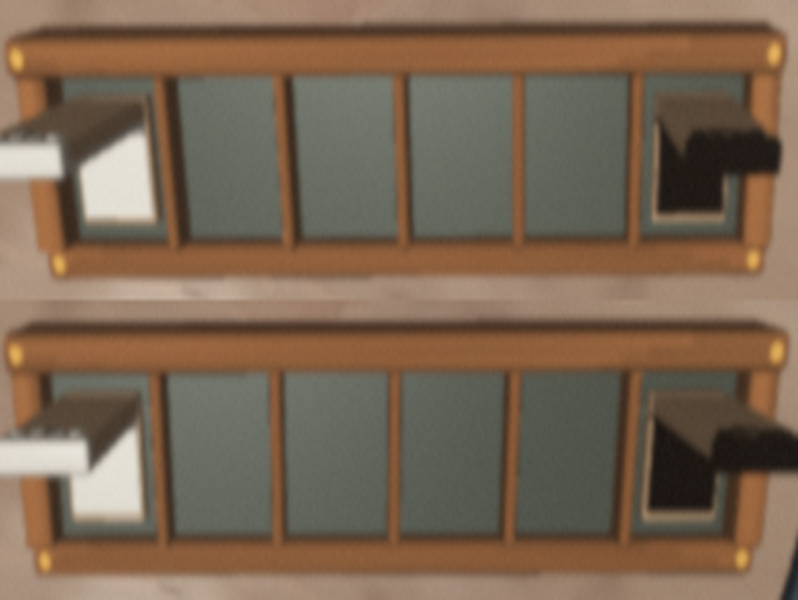

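```bash
cat > rack.py <<'E'
from h import *
c1,c2=load('r1'),load('r2')
f1=lambda p:(78+p[0]/2.55-.3,145+p[1]/4-.375); f2=lambda p:(140+p[0]/2.55-.3,145+(p[1]-300)/4-.375)
pins={'BL':((16,59),(15,354)),'BR':((775,54),(777,351)),'FL':((59,264),(44,560)),'FR':((753,260),(741,559))}
X={}
for k,(a,b) in pins.items():
    X[k],e=tri([(c1,*f1(a)),(c2,*f2(b))]); print(k,np.round(X[k],4),round(e,4))
w=(X['BL']+X['FL']-X['BR']-X['FR'])/2; print('yaw pins',np.degrees(np.arctan2(-w[0],w[1])),np.linalg.norm(w))
d1=[((160,75),(179,247)),((279,75),(291,247)),((399,73),(405,245)),((518,72),(520,244)),((636,72),(636,243))]
d2=[((155,373),(167,543)),((275,372),(279,543)),((394,371),(396,541)),((513,371),(510,541)),((631,371),(625,540))]
pts=[]
for i in range(5):
    z=[tri([(c1,*f1(d1[i][j])),(c2,*f2(d2[i][j]))])[0][2] for j in (0,1)]
    m=[np.mean([plane(c,*f(d[i][j]),.028) for c,f,d in ((c1,f1,d1),(c2,f2,d2)) for j in (0,1)],0)]
    pts.append(m[0]); print(i,np.round(m[0],4),'z',np.round(z,3))
pts=np.array(pts)[:,:2]
s=np.arange(5); p=np.polyfit(s,pts,1); u=-p[0]; print('pitch',np.linalg.norm(u),'yaw',np.degrees(np.arctan2(-u[0],u[1])))
fe=[plane(c1,*f1((300,241)),.014),plane(c1,*f1((560,240)),.014),plane(c2,*f2((220,538)),.014),plane(c2,*f2((560,536)),.014)]
yaw=np.radians(np.degrees(np.arctan2(-u[0],u[1]))); ex=np.array([np.cos(yaw),np.sin(yaw)]); ey=np.array([-ex[1],ex[0]])
print('front felt along ex',[round(q[:2]@ex,4) for q in fe],'div centre ex',[round(q@ex,4) for q in pts],'ey',[round(q@ey,4) for q in pts])
for k in X: print(k,'ex',round(X[k][:2]@ex,4),'ey',round(X[k][:2]@ey,4))
for n,c,f,a,b in (('white r1',c1,f1,(0,158),(63,158)),('white r2',c2,f2,(0,456),(88,456)),('dark r1',c1,f1,(690,155),(778,155)),('dark r2',c2,f2,(715,450),(798,450))):
    q=[plane(c,*f(t),.094)[:2] for t in (a,b)]; print(n,[(round(t@ex,4),round(t@ey,4)) for t in q])
E
python3 rack.py
```

```text
BL [0.4762 0.4454 0.0341] 0.0001
BR [0.5615 0.1104 0.0319] 0.0002
FL [0.4114 0.43   0.0198] 0.0001
FR [0.4969 0.0944 0.02  ] 0.0
yaw pins 14.288146030470527 0.3459506998249025
0 [0.4602 0.377  0.028 ] z [0.025 0.024]
1 [0.4737 0.3238 0.028 ] z [0.026 0.023]
2 [0.4878 0.27   0.028 ] z [0.022 0.029]
3 [0.5015 0.2164 0.028 ] z [0.021 0.025]
4 [0.5151 0.1628 0.028 ] z [0.019 0.022]
pitch 0.05531781766967997 yaw 14.406715073968577
front felt along ex [np.float64(0.5106), np.float64(0.5102), np.float64(0.5108), np.float64(0.5109)] div centre ex [np.float64(0.5395), np.float64(0.5393), np.float64(0.5396), np.float64(0.5395), np.float64(0.5394)] ey [np.float64(0.2506), np.float64(0.1958), np.float64(0.1401), np.float64(0.0848), np.float64(0.0295)]
BL ex 0.5721 ey 0.3129
BR ex 0.5713 ey -0.0328
FL ex 0.5054 ey 0.3141
FR ex 0.5047 ey -0.0321
white r1 [(np.float64(0.5555), np.float64(0.285)), (np.float64(0.5554), np.float64(0.2607))]
white r2 [(np.float64(0.5552), np.float64(0.2954)), (np.float64(0.555), np.float64(0.2615))]
dark r1 [(np.float64(0.5548), np.float64(0.0184)), (np.float64(0.5546), np.float64(-0.0156))]
dark r2 [(np.float64(0.5557), np.float64(0.0207)), (np.float64(0.5556), np.float64(-0.0112))]
```

The measurements agree: C = tile_faint goes to bay 1, A = tile_light to bay 2, D = tile_mid to bay 3 and B = tile_deep to bay 4, because white is at the left. I'll pick C first.

```bash
python3 -m jog '[{"linear":[0,0,-1],"roll":0},{"linear":[-0.36,0.89,0],"roll":0},{"linear":[-0.36,0.89,0],"roll":0},{"linear":[-0.36,0.89,0],"roll":0},{"linear":[-0.36,0.89,0],"roll":0},{"linear":[-0.36,0.89,0],"roll":0},{"linear":[-0.36,0.89,0],"roll":0},{"linear":[-0.36,0.89,0],"roll":0},{"linear":[-0.36,0.89,0],"roll":0},{"linear":[-0.36,0.89,0],"roll":0},{"linear":[-0.36,0.89,0],"roll":0},{"linear":[-0.36,0.89,0],"roll":0}]' 0.1 30 >/dev/null && python3 -m jog '[{"linear":[0,0,0],"roll":-0.96},{"linear":[0,0,0],"roll":-0.96},{"linear":[0,0,0],"roll":-0.96},{"linear":[0,0,0],"roll":-0.96},{"linear":[0,0,0],"roll":-0.96},{"linear":[0,0,0],"roll":-0.96},{"linear":[0,0,0],"roll":-0.96},{"linear":[0,0,0],"roll":-0.96},{"linear":[0,0,0],"roll":-0.96},{"linear":[0,0,0],"roll":-0.96},{"linear":[0,0,0],"roll":-0.96},{"linear":[0,0,0],"roll":0}]'
cat >> h.py <<'E'
T={'A':(.5673,-.1248,83.4),'B':(.5582,-.2955,121.5),'C':(.4228,-.1335,66.5),'D':(.4122,-.3104,122)}
B={1:(.4813,.3548,104.35),2:(.4952,.3005,104.35),3:(.5090,.2463,104.35),4:(.5229,.1920,104.35)}
def to(k,z): p=(T|B)[k]; go([p[0],p[1],z],p[2])
E
python3 -c "
from h import *
to('C',.05); print(env.observe()['grip_width'],env.observe()['tool_rot'][:,2])"
```

```text
time_s: 6.35
position: [0.4241, -0.1331, 0.241]
tool_rot: [[0.39, 0.921, 0.001], [0.921, -0.39, -0.001], [-0.0, 0.001, -1.0]]
ft_force: [-0.5, 0.4, -0.1]
grip_width: 0.0469
gripper_force: 0.0
pos [ 0.4241 -0.1331  0.241 ] yaw(x axis) 67.04 t 6.35 | tool shift units [-0.02 -0.03  4.78] roll units 0.11
0.04687283253767895 [ 5.18141395e-04 -5.07918589e-04 -9.99999737e-01]
```

```bash
python3 -m jog '[{"linear":[0,-0.03,0.8],"roll":0.1},{"linear":[0,0,0.8],"roll":0},{"linear":[0,0,0.8],"roll":0},{"linear":[0,0,0.8],"roll":0},{"linear":[0,0,0.8],"roll":0},{"linear":[0,0,0.6],"roll":0},{"linear":[0,0,0.2],"roll":0},{"linear":[0,0,0],"roll":0},{"linear":[0,0,0],"roll":0}]' && python3 -m jog '[{"linear":[0,0,0],"roll":0},{"linear":[0,0,0],"roll":0},{"linear":[0,0,0],"roll":0},{"linear":[0,0,0],"roll":0},{"linear":[0,0,0],"roll":0},{"linear":[0,0,0],"roll":0},{"linear":[0,0,0],"roll":0},{"linear":[0,0,0],"roll":0}]' -1 30
```

```text
time_s: 7.1
position: [0.4238, -0.1325, 0.0496]
tool_rot: [[0.401, 0.916, 0.001], [0.916, -0.401, -0.001], [-0.0, 0.001, -1.0]]
ft_force: [-0.5, -0.9, 0.9]
grip_width: 0.047
gripper_force: 0.0
time_s: 7.77
position: [0.4234, -0.1318, 0.0487]
tool_rot: [[0.399, 0.917, -0.0], [0.917, -0.399, 0.0], [-0.0, -0.0, -1.0]]
ft_force: [0.1, -0.9, -0.2]
grip_width: 0.0004
gripper_force: 0.0
```

The grip closed on nothing, so I'll look.

```bash
python3 - <<'E'
from h import *
c,im=snap('m1'); print(proj(c,(.4228,-.1335,.08)))
s=cv2.cvtColor(optics.get_image('side'),cv2.COLOR_RGB2BGR)
cv2.imwrite('pics/m1v.png',np.hstack([im,cv2.resize(s[100:240,260:400],(420,420),interpolation=cv2.INTER_CUBIC)])[:, 180:])
E
```

```text
(np.float64(281.9085920962002), np.float64(269.50289149220043))
```

View pics/m1v.png

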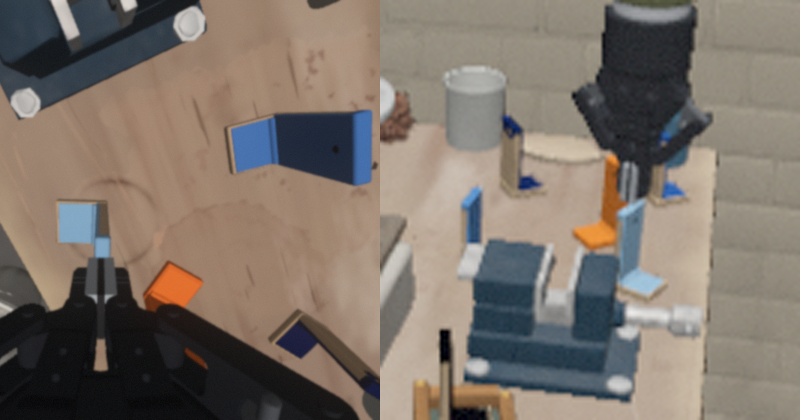

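```bash
python3 - <<'E'
from h import *
c=load('m1')
for n,u,v,z in [('foot NL',57,202,.008),('foot NR',97,202,.008),('foot FL',57,242,.008),('upright far end top',102,237,.08),('upright base far',107,202,0)]:
    print(n,np.round(plane(c,u+180,v,z),4))
s=env.observe(); print(s['position'],proj(c,s['position']), np.round(c['T'],3).tolist())
im=cv2.imread('pics/m1.png')[170:300,220:350]; cv2.imwrite('pics/m1c.png',cv2.resize(im,(585,585),interpolation=cv2.INTER_CUBIC))
E
```

```text
foot NL [ 0.3989 -0.1027  0.008 ]
foot NR [ 0.4271 -0.1149  0.008 ]
foot FL [ 0.3843 -0.1327  0.008 ]
upright far end top [ 0.4306 -0.1155  0.08  ]
upright base far [ 0.4335 -0.1201  0.    ]
[ 0.42335476 -0.1317758   0.04870345] (np.float64(281.3958412271275), np.float64(243.82951887207383)) [[0.917, -0.379, -0.123, 0.454], [-0.398, -0.872, -0.285, -0.058], [0.0, 0.31, -0.951, 0.23], [0.0, 0.0, 0.0, 1.0]]
```

View pics/m1c.png

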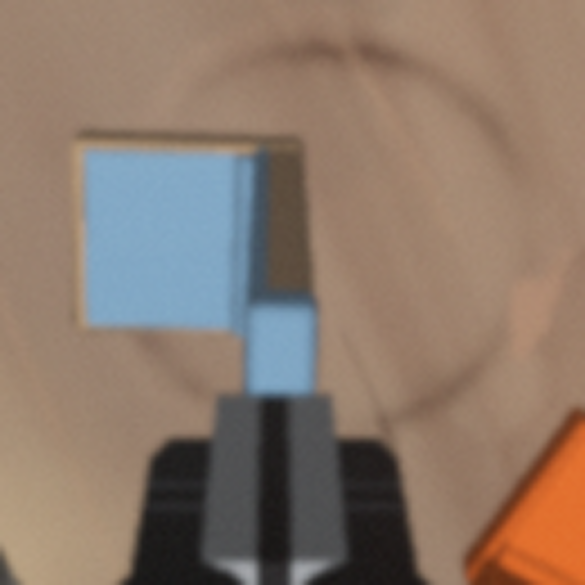

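The tile stands untouched, and the shut fingertips seem to end just above its top edge (blue top at (280,345) in the crop, tips from row 395). I'll check the real tip height from the side camera, along the tool axis.

```bash
python3 - <<'E'
from h import *
D=optics.calibration('side');S=optics.calibration('scene');c=load('m1')
p=env.observe()['position']
for z in (.05,.06,.07,.08,.09,.10): print(z,[np.round(proj(k,(p[0],p[1],z)),1).tolist() for k in (D,S,c)], np.round(proj(c,(p[0]+.0044,p[1]+.01,z)),1))
print(env.observe()['q'])
a=optics.get_image('side')[130:190,315:375,::-1]; b=optics.get_image('scene')[150:240,310:400,::-1]
cv2.imwrite('pics/tip.png',np.hstack([cv2.resize(a,(400,400),interpolation=cv2.INTER_CUBIC),cv2.resize(b,(400,400),interpolation=cv2.INTER_CUBIC)]))
E
```

```text
0.05 [[342.9, 178.8], [353.8, 202.8], [281.4, 244.6]] [281.5 229. ]
0.06 [[343.2, 175.5], [354.1, 200.6], [281.5, 251.2]] [281.6 234.9]
0.07 [[343.5, 172.3], [354.5, 198.3], [281.5, 258.5]] [281.6 241.4]
0.08 [[343.8, 169.0], [354.8, 196.0], [281.6, 266.6]] [281.7 248.7]
0.09 [[344.2, 165.6], [355.2, 193.6], [281.7, 275.7]] [281.8 256.9]
0.1 [[344.5, 162.3], [355.6, 191.3], [281.8, 286.0]] [281.9 266.2]
[-3.26571774e+01  2.16330990e+01  1.03112084e+02  7.18833735e-04
  5.52586907e+01 -9.14501711e+00]
```

View pics/tip.png

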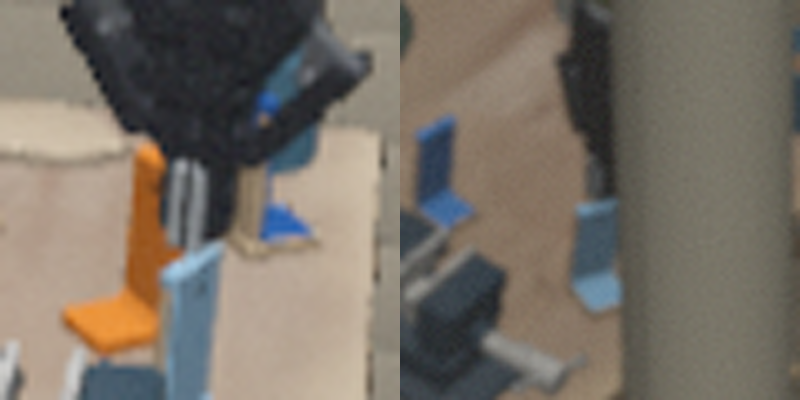

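Both views put the shut fingertips at z ≈ 0.087–0.09 while the TCP reads 0.049, and the open-finger geometry in w0 gives the same offset. So the real tips end about 39 mm behind the reported TCP. I'll open, go down 39 mm more and grip.

```bash
python3 -m jog '[{"linear":[0,0,0],"roll":0},{"linear":[0,0,0],"roll":0},{"linear":[0,0,0],"roll":0},{"linear":[0,0,0],"roll":0},{"linear":[0,0,0],"roll":0},{"linear":[0,0,0],"roll":0},{"linear":[0,0,0.3],"roll":0},{"linear":[0,0,0.3],"roll":0},{"linear":[0,0,0.3],"roll":0},{"linear":[0,0,0],"roll":0},{"linear":[0,0,0],"roll":0}]' 0.1 30 && python3 -m jog '[{"linear":[0,0,0],"roll":0},{"linear":[0,0,0],"roll":0},{"linear":[0,0,0],"roll":0},{"linear":[0,0,0],"roll":0},{"linear":[0,0,0],"roll":0},{"linear":[0,0,0],"roll":0},{"linear":[0,0,0],"roll":0},{"linear":[0,0,0],"roll":0}]' -1 30
```

```text
time_s: 8.88
position: [0.4232, -0.1317, 0.0126]
tool_rot: [[0.399, 0.917, -0.001], [0.917, -0.399, 0.001], [0.0, -0.001, -1.0]]
ft_force: [0.6, -0.5, -0.5]
grip_width: 0.047
gripper_force: 0.0
time_s: 9.55
position: [0.4237, -0.1319, 0.0132]
tool_rot: [[0.399, 0.917, 0.001], [0.917, -0.399, -0.001], [-0.0, 0.001, -1.0]]
ft_force: [-0.0, 0.4, 6.3]
grip_width: 0.0069
gripper_force: 32.8
```

```bash
python3 -m jog '[{"linear":[0,0,-0.3],"roll":0},{"linear":[0,0,-0.6],"roll":0},{"linear":[0,0,-0.7],"roll":0},{"linear":[0,0,-0.7],"roll":0},{"linear":[0,0,-0.7],"roll":0},{"linear":[0,0,-0.5],"roll":-0.9},{"linear":[0,0,-0.2],"roll":-0.9},{"linear":[0,0,0],"roll":-0.9},{"linear":[0,0,0],"roll":-0.9},{"linear":[0,0,0],"roll":-0.9},{"linear":[0,0,0],"roll":-0.9},{"linear":[0,0,0],"roll":-0.9}]' && python3 -m jog '[{"linear":[0,0,0],"roll":-0.9},{"linear":[0,0,0],"roll":-0.4},{"linear":[0,0,0],"roll":0},{"linear":[0,0,0],"roll":0}]'
python3 - <<'E'
from h import *
to(1,.05)
E
```

```text
time_s: 10.55
position: [0.4231, -0.1317, 0.1606]
tool_rot: [[-0.143, 0.99, -0.0], [0.99, 0.143, 0.0], [0.0, -0.0, -1.0]]
ft_force: [-0.1, 0.1, -0.8]
grip_width: 0.0073
gripper_force: 31.8
time_s: 10.88
position: [0.4232, -0.1317, 0.1606]
tool_rot: [[-0.249, 0.969, -0.0], [0.969, 0.249, 0.0], [0.0, -0.0, -1.0]]
ft_force: [-0.2, -0.2, -0.8]
grip_width: 0.0074
gripper_force: 31.8
pos [ 0.4232 -0.1317  0.1606] yaw(x axis) 104.41 t 10.88 | tool shift units [11.42  4.43  2.77] roll units 0.01
```

```bash
python3 -m jog '[{"linear":[0,0,-0.6],"roll":0},{"linear":[0,0,-0.5],"roll":0},{"linear":[0.4,0.15,0],"roll":0},{"linear":[0.75,0.3,0],"roll":0},{"linear":[0.75,0.3,0],"roll":0},{"linear":[0.75,0.3,0],"roll":0},{"linear":[0.75,0.3,0],"roll":0},{"linear":[0.75,0.3,0],"roll":0},{"linear":[0.75,0.3,0],"roll":0},{"linear":[0.75,0.3,0],"roll":0},{"linear":[0.75,0.3,0],"roll":0},{"linear":[0.75,0.3,0],"roll":0}]' >/dev/null && python3 -m jog '[{"linear":[0.75,0.3,0],"roll":0},{"linear":[0.75,0.3,0],"roll":0},{"linear":[0.75,0.3,0],"roll":0},{"linear":[0.75,0.3,0],"roll":0},{"linear":[0.75,0.3,0],"roll":0},{"linear":[0.5,0.1,0],"roll":0},{"linear":[0.2,0,0],"roll":0},{"linear":[0,0,0],"roll":0},{"linear":[0,0,0],"roll":0},{"linear":[0,0,0],"roll":0}]'
python3 - <<'E'
from h import *
to(1,.0275)
a=optics.get_image('side')[:,150:430,::-1]; c,w=snap('h1')
cv2.imwrite('pics/held1.png',np.hstack([a,w[:,80:560]]))
E
```

```text
time_s: 12.72
position: [0.4797, 0.3608, 0.2049]
tool_rot: [[-0.249, 0.969, 0.0], [0.969, 0.249, -0.0], [-0.0, -0.0, -1.0]]
ft_force: [-0.2, 0.8, -1.0]
grip_width: 0.0073
gripper_force: 31.8
pos [0.4797 0.3608 0.2049] yaw(x axis) 104.4 t 12.72 | tool shift units [-0.15  0.    4.43] roll units 0.01
```

View pics/held1.png

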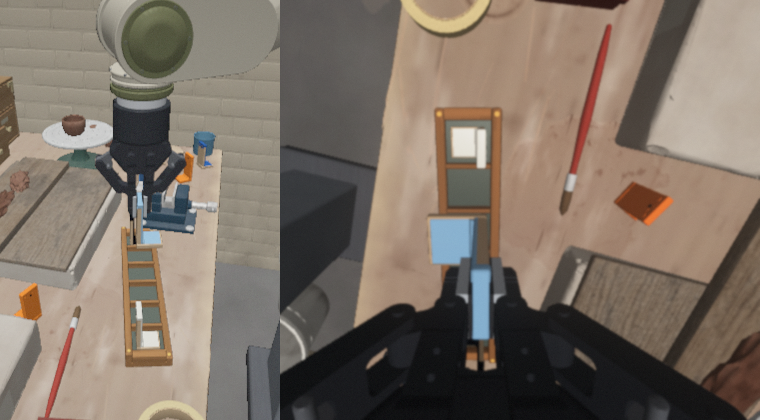

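The tile hangs upright in the grip with its foot toward the front, and the white tile stands undisturbed. Lowering it into bay 1.

```bash
python3 -m jog '[{"linear":[-0.15,0,0.5],"roll":0},{"linear":[0,0,0.7],"roll":0},{"linear":[0,0,0.7],"roll":0},{"linear":[0,0,0.7],"roll":0},{"linear":[0,0,0.7],"roll":0},{"linear":[0,0,0.4],"roll":0},{"linear":[0,0,0.3],"roll":0},{"linear":[0,0,0.2],"roll":0},{"linear":[0,0,0.1],"roll":0},{"linear":[0,0,0],"roll":0},{"linear":[0,0,0],"roll":0}]'
python3 -c "
from h import *
to(1,.0275)"
```

```text
time_s: 13.73
position: [0.4816, 0.3561, 0.0335]
tool_rot: [[-0.25, 0.968, 0.001], [0.968, 0.25, 0.001], [0.0, 0.001, -1.0]]
ft_force: [-0.1, 0.0, -1.2]
grip_width: 0.0073
gripper_force: 31.7
pos [0.4816 0.3561 0.0335] yaw(x axis) 104.46 t 13.73 | tool shift units [-0.03 -0.02  0.15] roll units 0.02
```

```bash
python3 -m jog '[{"linear":[-0.03,-0.02,0.06],"roll":0},{"linear":[0,0,0.05],"roll":0},{"linear":[0,0,0.03],"roll":0},{"linear":[0,0,0],"roll":0},{"linear":[0,0,0],"roll":0}]'
```

```text
time_s: 14.15
position: [0.4808, 0.3549, 0.0273]
tool_rot: [[-0.25, 0.968, 0.0], [0.968, 0.25, 0.0], [0.0, 0.0, -1.0]]
ft_force: [-0.2, -0.2, -0.0]
grip_width: 0.0076
gripper_force: 31.9
```

```bash
python3 -m jog '[{"linear":[0,0,0.02],"roll":0},{"linear":[0,0,0],"roll":0},{"linear":[0,0,0],"roll":0}]' && python3 -m jog '[{"linear":[0,0,0],"roll":0},{"linear":[0,0,0],"roll":0},{"linear":[0,0,0],"roll":0},{"linear":[0,0,0],"roll":0},{"linear":[0,0,0],"roll":0},{"linear":[0,0,0],"roll":0},{"linear":[0,0,-0.4],"roll":0},{"linear":[0,0,-0.9],"roll":0},{"linear":[0,0,-0.9],"roll":0},{"linear":[0,0,-0.9],"roll":0},{"linear":[0,0,-0.9],"roll":0},{"linear":[0,0,0],"roll":0}]' 0.1 30
python3 -c "
from h import *
to('A',.013)
c=optics.calibration('wrist');snap('p1')
print(proj(c,(.4813,.3548,.094)))"
```

```text
time_s: 14.4
position: [0.4809, 0.355, 0.0273]
tool_rot: [[-0.25, 0.968, 0.001], [0.968, 0.25, 0.0], [0.0, 0.001, -1.0]]
ft_force: [-1.3, -0.6, 6.4]
grip_width: 0.0076
gripper_force: 32.9
time_s: 15.4
position: [0.483, 0.356, 0.1939]
tool_rot: [[-0.25, 0.968, 0.012], [0.968, 0.25, 0.005], [0.002, 0.013, -1.0]]
ft_force: [1.6, -0.8, 1.1]
grip_width: 0.047
gripper_force: 0.0
pos [0.483  0.356  0.1939] yaw(x axis) 104.5 t 15.4 | tool shift units [-12.18  -1.03   4.48] roll units 4.22
(np.float64(277.41061136671624), np.float64(203.55392037647434))
```

```bash
python3 -m jog '[{"linear":[-0.93,-0.08,0],"roll":0},{"linear":[-0.93,-0.08,0],"roll":0},{"linear":[-0.93,-0.08,0],"roll":0},{"linear":[-0.93,-0.08,0],"roll":0},{"linear":[-0.93,-0.08,0],"roll":0},{"linear":[-0.93,-0.08,0],"roll":0},{"linear":[-0.93,-0.08,0],"roll":0},{"linear":[-0.93,-0.08,0],"roll":0},{"linear":[-0.93,-0.08,0],"roll":0},{"linear":[-0.93,-0.08,0],"roll":0},{"linear":[-0.93,-0.08,0],"roll":0},{"linear":[-0.93,-0.08,0],"roll":0}]' >/dev/null && python3 -m jog '[{"linear":[-0.93,-0.08,0],"roll":0},{"linear":[0,0,0],"roll":0.85},{"linear":[0,0,0],"roll":0.85},{"linear":[0,0,0],"roll":0.85},{"linear":[0,0,0],"roll":0.85},{"linear":[0,0,0],"roll":0.85},{"linear":[0,0,0],"roll":0},{"linear":[0,0,0],"roll":0}]'
python3 -c "
from h import *
to('A',.013)"
```

```text
time_s: 17.12
position: [0.561, -0.1237, 0.1853]
tool_rot: [[0.116, 0.993, -0.002], [0.993, -0.116, 0.001], [0.001, -0.002, -1.0]]
ft_force: [-0.5, -0.2, -0.1]
grip_width: 0.0465
gripper_force: 0.0
pos [ 0.561  -0.1237  0.1853] yaw(x axis) 83.36 t 17.12 | tool shift units [-0.01  0.17  4.31] roll units -0.01
```

```bash
python3 - <<'E'
from h import *
S=optics.calibration('scene');D=optics.calibration('side')
f=lambda u,v:(260+u/3,130+v/3); g=lambda u,v:(265+(u-420)/3,130+v/3)
for a,b in [((138,200),(510,152)),((219,245),(645,165)),((100,235),(500,190))]: print(np.round(tri([(S,*f(*a)),(D,*g(*b))])[0],3))
E
```

```text
[ 0.535 -0.019  0.09 ]
[ 0.424 -0.013  0.095]
[0.53  0.05  0.092]
```

```bash
python3 -m jog '[{"linear":[0,0.17,0],"roll":0},{"linear":[0,0,0.8],"roll":0},{"linear":[0,0,0.8],"roll":0},{"linear":[0,0,0],"roll":0},{"linear":[0,0,0],"roll":0}]'
```

```text
time_s: 17.53
position: [0.5679, -0.1244, 0.1216]
tool_rot: [[0.117, 0.993, -0.003], [0.993, -0.117, 0.001], [0.001, -0.003, -1.0]]
ft_force: [-0.2, -0.1, 0.1]
grip_width: 0.0467
gripper_force: 0.0
```

```bash
python3 -m jog '[{"linear":[0,0,0.7],"roll":0},{"linear":[0,0,0.7],"roll":0},{"linear":[0,0,0.7],"roll":0},{"linear":[0,0,0.4],"roll":0},{"linear":[0,0,0.2],"roll":0},{"linear":[0,0,0],"roll":0},{"linear":[0,0,0],"roll":0}]' && python3 -m jog '[{"linear":[0,0,0],"roll":0},{"linear":[0,0,0],"roll":0},{"linear":[0,0,0],"roll":0},{"linear":[0,0,0],"roll":0},{"linear":[0,0,0],"roll":0},{"linear":[0,0,0],"roll":0},{"linear":[0,0,0],"roll":0},{"linear":[0,0,0],"roll":0}]' -1 30
```

```text
time_s: 18.12
position: [0.5693, -0.1251, 0.016]
tool_rot: [[0.117, 0.993, 0.003], [0.993, -0.117, -0.001], [-0.001, 0.003, -1.0]]
ft_force: [0.1, 0.4, -0.1]
grip_width: 0.0468
gripper_force: 0.0
time_s: 18.78
position: [0.5685, -0.1248, 0.0154]
tool_rot: [[0.118, 0.993, 0.001], [0.993, -0.118, -0.001], [-0.0, 0.001, -1.0]]
ft_force: [-0.8, 0.7, 5.6]
grip_width: 0.0074
gripper_force: 31.1
```

```bash
python3 -m jog '[{"linear":[0,0,-0.3],"roll":0},{"linear":[0,0,-0.6],"roll":0},{"linear":[0,0,-0.7],"roll":0},{"linear":[0,0,-0.7],"roll":0},{"linear":[0,0,-0.7],"roll":0},{"linear":[0,0,-0.7],"roll":-0.7},{"linear":[0,0,-0.7],"roll":-0.9},{"linear":[0,0,-0.3],"roll":-0.9},{"linear":[0,0,0],"roll":-0.9},{"linear":[0,0,0],"roll":-0.8},{"linear":[0,0,0],"roll":0},{"linear":[0,0,0],"roll":0}]'
python3 -c "
from h import *
to(2,.0292)"
```

```text
time_s: 19.78
position: [0.5679, -0.1245, 0.2022]
tool_rot: [[-0.244, 0.97, -0.0], [0.97, 0.244, 0.0], [0.0, -0.0, -1.0]]
ft_force: [-0.9, -0.3, -1.3]
grip_width: 0.0076
gripper_force: 30.0
pos [ 0.5679 -0.1245  0.2022] yaw(x axis) 104.12 t 19.78 | tool shift units [10.75  0.83  4.33] roll units -0.05
```

```bash
python3 -m jog '[{"linear":[0.4,0.03,0],"roll":-0.05},{"linear":[0.75,0.06,0],"roll":0},{"linear":[0.75,0.06,0],"roll":0},{"linear":[0.75,0.06,0],"roll":0},{"linear":[0.75,0.06,0],"roll":0},{"linear":[0.75,0.06,0],"roll":0},{"linear":[0.75,0.06,0],"roll":0},{"linear":[0.75,0.06,0],"roll":0},{"linear":[0.75,0.06,0],"roll":0},{"linear":[0.75,0.06,0],"roll":0},{"linear":[0.75,0.06,0],"roll":0},{"linear":[0.75,0.06,0],"roll":0}]' >/dev/null && python3 -m jog '[{"linear":[0.75,0.06,0],"roll":0},{"linear":[0.75,0.06,0],"roll":0},{"linear":[0.4,0.02,0],"roll":0},{"linear":[0.2,0,0],"roll":0},{"linear":[0,0,0],"roll":0},{"linear":[0,0,0],"roll":0},{"linear":[0,0,0],"roll":0}]'
python3 -c "
from h import *
to(2,.0292)"
```

```text
time_s: 21.37
position: [0.4929, 0.2991, 0.2023]
tool_rot: [[-0.249, 0.969, -0.0], [0.969, 0.249, -0.0], [-0.0, -0.0, -1.0]]
ft_force: [0.1, 0.2, -0.6]
grip_width: 0.0073
gripper_force: 30.0
pos [0.4929 0.2991 0.2023] yaw(x axis) 104.4 t 21.37 | tool shift units [0.02 0.06 4.33] roll units 0.01
```

```bash
python3 -m jog '[{"linear":[0.02,0.06,0.5],"roll":0},{"linear":[0,0,0.7],"roll":0},{"linear":[0,0,0.7],"roll":0},{"linear":[0,0,0.7],"roll":0},{"linear":[0,0,0.7],"roll":0},{"linear":[0,0,0.4],"roll":0},{"linear":[0,0,0.3],"roll":0},{"linear":[0,0,0.2],"roll":0},{"linear":[0,0,0],"roll":0},{"linear":[0,0,0],"roll":0},{"linear":[0,0,0],"roll":0}]'
python3 -c "
from h import *
to(2,.0292)"
```

```text
time_s: 22.28
position: [0.4956, 0.3013, 0.0353]
tool_rot: [[-0.25, 0.968, 0.002], [0.968, 0.25, 0.001], [0.0, 0.002, -1.0]]
ft_force: [0.1, -0.5, -0.6]
grip_width: 0.007
gripper_force: 30.0
pos [0.4956 0.3013 0.0353] yaw(x axis) 104.45 t 22.28 | tool shift units [-0.02 -0.01  0.15] roll units 0.02
```

```bash
python3 -m jog '[{"linear":[-0.02,-0.01,0.06],"roll":0},{"linear":[0,0,0.05],"roll":0},{"linear":[0,0,0.03],"roll":0},{"linear":[0,0,0.02],"roll":0},{"linear":[0,0,0],"roll":0},{"linear":[0,0,0],"roll":0}]'
```

```text
time_s: 22.78
position: [0.495, 0.3007, 0.0294]
tool_rot: [[-0.25, 0.968, 0.002], [0.968, 0.25, 0.0], [-0.0, 0.002, -1.0]]
ft_force: [-3.0, -0.7, 9.6]
grip_width: 0.0075
gripper_force: 31.7
```

Contact made. Releasing, lifting and going to D.

```bash
python3 -m jog '[{"linear":[0,0,0],"roll":0},{"linear":[0,0,0],"roll":0},{"linear":[0,0,0],"roll":0},{"linear":[0,0,0],"roll":0},{"linear":[0,0,0],"roll":0},{"linear":[0,0,0],"roll":0},{"linear":[0,0,-0.4],"roll":0},{"linear":[0,0,-0.9],"roll":0},{"linear":[0,0,-0.9],"roll":0},{"linear":[0,0,-0.9],"roll":0},{"linear":[0,0,-0.9],"roll":0},{"linear":[0,0,0],"roll":0}]' 0.1 30
python3 -c "
from h import *
to('D',.013)"
```

```text
time_s: 23.78
position: [0.4972, 0.3015, 0.1953]
tool_rot: [[-0.25, 0.968, 0.012], [0.968, 0.25, 0.004], [0.001, 0.013, -1.0]]
ft_force: [1.4, -0.2, 0.4]
grip_width: 0.0469
gripper_force: 0.0
pos [0.4972 0.3015 0.1953] yaw(x axis) 104.5 t 23.78 | tool shift units [-14.28  -5.94   4.47] roll units -3.50
```

```bash
python3 -m jog '[{"linear":[-0.89,-0.37,0],"roll":0},{"linear":[-0.89,-0.37,0],"roll":0},{"linear":[-0.89,-0.37,0],"roll":0},{"linear":[-0.89,-0.37,0],"roll":0},{"linear":[-0.89,-0.37,0],"roll":0},{"linear":[-0.89,-0.37,0],"roll":0},{"linear":[-0.89,-0.37,0],"roll":0},{"linear":[-0.89,-0.37,0],"roll":0},{"linear":[-0.89,-0.37,0],"roll":0},{"linear":[-0.89,-0.37,0],"roll":0},{"linear":[-0.89,-0.37,0],"roll":0},{"linear":[-0.89,-0.37,0],"roll":0}]' >/dev/null && python3 -m jog '[{"linear":[-0.89,-0.37,0],"roll":0},{"linear":[-0.89,-0.37,0],"roll":0},{"linear":[-0.89,-0.37,0],"roll":0},{"linear":[-0.89,-0.37,0],"roll":0},{"linear":[0,0,0],"roll":-0.9},{"linear":[0,0,0],"roll":-0.9},{"linear":[0,0,0],"roll":-0.9},{"linear":[0,0,0],"roll":-0.8},{"linear":[0,0,0],"roll":0},{"linear":[0,0,0],"roll":0},{"linear":[0,0,0],"roll":0}]'
python3 -c "
from h import *
to('D',.013)"
```

```text
time_s: 25.7
position: [0.4079, -0.3101, 0.1878]
tool_rot: [[-0.528, 0.849, -0.0], [0.849, 0.528, 0.0], [0.0, -0.0, -1.0]]
ft_force: [0.2, 0.7, -0.3]
grip_width: 0.0468
gripper_force: 0.0
pos [ 0.4079 -0.3101  0.1878] yaw(x axis) 121.88 t 25.7 | tool shift units [-0.06  0.09  4.37] roll units -0.02
```

```bash
python3 -m jog '[{"linear":[-0.06,0.09,0.4],"roll":0},{"linear":[0,0,0.7],"roll":0},{"linear":[0,0,0.7],"roll":0},{"linear":[0,0,0.7],"roll":0},{"linear":[0,0,0.7],"roll":0},{"linear":[0,0,0.6],"roll":0},{"linear":[0,0,0.4],"roll":0},{"linear":[0,0,0.15],"roll":0},{"linear":[0,0,0],"roll":0},{"linear":[0,0,0],"roll":0}]' && python3 -m jog '[{"linear":[0,0,0],"roll":0},{"linear":[0,0,0],"roll":0},{"linear":[0,0,0],"roll":0},{"linear":[0,0,0],"roll":0},{"linear":[0,0,0],"roll":0},{"linear":[0,0,0],"roll":0},{"linear":[0,0,0],"roll":0},{"linear":[0,0,0],"roll":0}]' -1 30
```

```text
time_s: 26.53
position: [0.4126, -0.3107, 0.0146]
tool_rot: [[-0.529, 0.848, 0.001], [0.848, 0.529, -0.001], [-0.001, 0.0, -1.0]]
ft_force: [-0.2, -1.0, -0.4]
grip_width: 0.0473
gripper_force: 0.0
time_s: 27.2
position: [0.4125, -0.3107, 0.0147]
tool_rot: [[-0.53, 0.848, 0.001], [0.848, 0.53, -0.001], [-0.001, 0.0, -1.0]]
ft_force: [-0.4, 0.5, 6.0]
grip_width: 0.0075
gripper_force: 33.5
```

```bash
python3 -m jog '[{"linear":[0,0,-0.3],"roll":0},{"linear":[0,0,-0.6],"roll":0},{"linear":[0,0,-0.7],"roll":0},{"linear":[0,0,-0.7],"roll":0},{"linear":[0,0,-0.7],"roll":0},{"linear":[0,0,-0.7],"roll":0.6},{"linear":[0,0,-0.7],"roll":0.9},{"linear":[0,0,-0.3],"roll":0.9},{"linear":[0,0,0],"roll":0.8},{"linear":[0,0,0],"roll":0.3},{"linear":[0,0,0],"roll":0},{"linear":[0,0,0],"roll":0}]'
python3 -c "
from h import *
to(3,.0285)"
```

```text
time_s: 28.2
position: [0.4121, -0.3102, 0.2018]
tool_rot: [[-0.251, 0.968, -0.0], [0.968, 0.251, 0.0], [0.0, -0.0, -1.0]]
ft_force: [-0.0, -0.1, -0.7]
grip_width: 0.0076
gripper_force: 32.5
pos [ 0.4121 -0.3102  0.2018] yaw(x axis) 104.54 t 28.2 | tool shift units [12.86  5.84  4.34] roll units 0.04
```

```bash
python3 -m jog '[{"linear":[0.4,0.2,0],"roll":0.04},{"linear":[0.75,0.34,0],"roll":0},{"linear":[0.75,0.34,0],"roll":0},{"linear":[0.75,0.34,0],"roll":0},{"linear":[0.75,0.34,0],"roll":0},{"linear":[0.75,0.34,0],"roll":0},{"linear":[0.75,0.34,0],"roll":0},{"linear":[0.75,0.34,0],"roll":0},{"linear":[0.75,0.34,0],"roll":0},{"linear":[0.75,0.34,0],"roll":0},{"linear":[0.75,0.34,0],"roll":0},{"linear":[0.75,0.34,0],"roll":0}]' >/dev/null && python3 -m jog '[{"linear":[0.75,0.34,0],"roll":0},{"linear":[0.75,0.34,0],"roll":0},{"linear":[0.75,0.34,0],"roll":0},{"linear":[0.75,0.34,0],"roll":0},{"linear":[0.75,0.34,0],"roll":0},{"linear":[0.3,0.15,0],"roll":0},{"linear":[0.16,0.05,0],"roll":0},{"linear":[0,0,0],"roll":0},{"linear":[0,0,0],"roll":0},{"linear":[0,0,0],"roll":0}]'
python3 -c "
from h import *
to(3,.0285)"
```

```text
time_s: 30.03
position: [0.5116, 0.2445, 0.202]
tool_rot: [[-0.246, 0.969, -0.0], [0.969, 0.246, -0.0], [-0.0, -0.0, -1.0]]
ft_force: [-1.3, 0.3, -1.3]
grip_width: 0.0074
gripper_force: 32.5
pos [0.5116 0.2445 0.202 ] yaw(x axis) 104.22 t 30.03 | tool shift units [ 0.06 -0.05  4.34] roll units -0.03
```

```bash
python3 -m jog '[{"linear":[0.06,-0.05,0.5],"roll":0},{"linear":[0,0,0.7],"roll":0},{"linear":[0,0,0.7],"roll":0},{"linear":[0,0,0.7],"roll":0},{"linear":[0,0,0.7],"roll":0},{"linear":[0,0,0.4],"roll":0},{"linear":[0,0,0.3],"roll":0},{"linear":[0,0,0.2],"roll":0},{"linear":[0,0,0],"roll":0},{"linear":[0,0,0],"roll":0},{"linear":[0,0,0],"roll":0}]'
python3 -c "
from h import *
to(3,.0285)"
```

```text
time_s: 30.95
position: [0.5097, 0.2475, 0.035]
tool_rot: [[-0.246, 0.969, 0.002], [0.969, 0.246, 0.0], [-0.0, 0.002, -1.0]]
ft_force: [0.7, 0.0, -0.4]
grip_width: 0.0075
gripper_force: 32.5
pos [0.5097 0.2475 0.035 ] yaw(x axis) 104.26 t 30.95 | tool shift units [-0.02 -0.02  0.16] roll units -0.02
```

```bash
python3 -m jog '[{"linear":[-0.02,-0.02,0.06],"roll":0},{"linear":[0,0,0.05],"roll":0},{"linear":[0,0,0.03],"roll":0},{"linear":[0,0,0.02],"roll":0},{"linear":[0,0,0],"roll":0},{"linear":[0,0,0],"roll":0}]'
```

```text
time_s: 31.45
position: [0.5087, 0.2467, 0.0287]
tool_rot: [[-0.247, 0.969, 0.001], [0.969, 0.247, 0.0], [-0.0, 0.001, -1.0]]
ft_force: [-2.7, -0.4, 8.4]
grip_width: 0.0074
gripper_force: 34.0
```

```bash
python3 -m jog '[{"linear":[0,0,0],"roll":0},{"linear":[0,0,0],"roll":0},{"linear":[0,0,0],"roll":0},{"linear":[0,0,0],"roll":0},{"linear":[0,0,0],"roll":0},{"linear":[0,0,0],"roll":0},{"linear":[0,0,-0.4],"roll":0},{"linear":[0,0,-0.9],"roll":0},{"linear":[0,0,-0.9],"roll":0},{"linear":[0,0,-0.9],"roll":0},{"linear":[0,0,-0.9],"roll":0},{"linear":[0,0,0],"roll":0}]' 0.1 30
python3 -c "
from h import *
to('B',.013)"
```

```text
time_s: 32.45
position: [0.5111, 0.2474, 0.1947]
tool_rot: [[-0.247, 0.969, 0.012], [0.969, 0.247, 0.003], [-0.0, 0.013, -1.0]]
ft_force: [0.6, 0.0, 1.2]
grip_width: 0.0469
gripper_force: 0.0
pos [0.5111 0.2474 0.1947] yaw(x axis) 104.3 t 32.45 | tool shift units [-13.44  -2.27   4.52] roll units -3.44
```

```bash
python3 -m jog '[{"linear":[-0.96,-0.16,0],"roll":0},{"linear":[-0.96,-0.16,0],"roll":0},{"linear":[-0.96,-0.16,0],"roll":0},{"linear":[-0.96,-0.16,0],"roll":0},{"linear":[-0.96,-0.16,0],"roll":0},{"linear":[-0.96,-0.16,0],"roll":0},{"linear":[-0.96,-0.16,0],"roll":0},{"linear":[-0.96,-0.16,0],"roll":0},{"linear":[-0.96,-0.16,0],"roll":0},{"linear":[-0.96,-0.16,0],"roll":0},{"linear":[-0.96,-0.16,0],"roll":0},{"linear":[-0.96,-0.16,0],"roll":0}]' >/dev/null && python3 -m jog '[{"linear":[-0.96,-0.16,0],"roll":0},{"linear":[-0.96,-0.16,0],"roll":0},{"linear":[0,0,0],"roll":-0.9},{"linear":[0,0,0],"roll":-0.9},{"linear":[0,0,0],"roll":-0.9},{"linear":[0,0,0],"roll":-0.74},{"linear":[0,0,0],"roll":0},{"linear":[0,0,0],"roll":0},{"linear":[0,0,0],"roll":0}]'
python3 -c "
from h import *
to('B',.013)"
```

```text
time_s: 34.2
position: [0.5543, -0.2963, 0.1873]
tool_rot: [[-0.521, 0.854, -0.0], [0.854, 0.521, 0.0], [0.0, -0.0, -1.0]]
ft_force: [0.2, 0.1, 0.5]
grip_width: 0.0469
gripper_force: 0.0
pos [ 0.5543 -0.2963  0.1873] yaw(x axis) 121.38 t 34.2 | tool shift units [-0.03  0.09  4.36] roll units -0.02
```

```bash
python3 -m jog '[{"linear":[-0.03,0.09,0.4],"roll":0},{"linear":[0,0,0.7],"roll":0},{"linear":[0,0,0.7],"roll":0},{"linear":[0,0,0.7],"roll":0},{"linear":[0,0,0.7],"roll":0},{"linear":[0,0,0.6],"roll":0},{"linear":[0,0,0.4],"roll":0},{"linear":[0,0,0.15],"roll":0},{"linear":[0,0,0],"roll":0},{"linear":[0,0,0],"roll":0}]' && python3 -m jog '[{"linear":[0,0,0],"roll":0},{"linear":[0,0,0],"roll":0},{"linear":[0,0,0],"roll":0},{"linear":[0,0,0],"roll":0},{"linear":[0,0,0],"roll":0},{"linear":[0,0,0],"roll":0},{"linear":[0,0,0],"roll":0},{"linear":[0,0,0],"roll":0}]' -1 30
```

```text
time_s: 35.03
position: [0.5585, -0.2958, 0.0143]
tool_rot: [[-0.522, 0.853, 0.001], [0.853, 0.522, -0.001], [-0.001, 0.0, -1.0]]
ft_force: [0.7, -1.0, -0.2]
grip_width: 0.0472
gripper_force: 0.0
time_s: 35.7
position: [0.5585, -0.2959, 0.0145]
tool_rot: [[-0.522, 0.853, 0.001], [0.853, 0.522, -0.001], [-0.002, 0.001, -1.0]]
ft_force: [-0.8, 0.2, 6.4]
grip_width: 0.0075
gripper_force: 30.7
```

```bash
python3 -m jog '[{"linear":[0,0,-0.3],"roll":0},{"linear":[0,0,-0.6],"roll":0},{"linear":[0,0,-0.7],"roll":0},{"linear":[0,0,-0.7],"roll":0},{"linear":[0,0,-0.7],"roll":0},{"linear":[0,0,-0.7],"roll":0.6},{"linear":[0,0,-0.7],"roll":0.9},{"linear":[0,0,-0.3],"roll":0.9},{"linear":[0,0,0],"roll":0.8},{"linear":[0,0,0],"roll":0.23},{"linear":[0,0,0],"roll":0},{"linear":[0,0,0],"roll":0}]'
python3 -c "
from h import *
to(4,.0285)"
```

```text
time_s: 36.7
position: [0.5577, -0.2953, 0.2007]
tool_rot: [[-0.249, 0.968, -0.001], [0.968, 0.249, 0.001], [0.001, -0.001, -1.0]]
ft_force: [0.9, -0.4, -1.1]
grip_width: 0.0073
gripper_force: 29.7
pos [ 0.5577 -0.2953  0.2007] yaw(x axis) 104.44 t 36.7 | tool shift units [12.01  2.2   4.32] roll units 0.02
```

```bash
python3 -m jog '[{"linear":[0.4,0.07,0],"roll":0},{"linear":[0.75,0.14,0],"roll":0},{"linear":[0.75,0.14,0],"roll":0},{"linear":[0.75,0.14,0],"roll":0},{"linear":[0.75,0.14,0],"roll":0},{"linear":[0.75,0.14,0],"roll":0},{"linear":[0.75,0.14,0],"roll":0},{"linear":[0.75,0.14,0],"roll":0},{"linear":[0.75,0.14,0],"roll":0},{"linear":[0.75,0.14,0],"roll":0},{"linear":[0.75,0.14,0],"roll":0},{"linear":[0.75,0.14,0],"roll":0}]' >/dev/null && python3 -m jog '[{"linear":[0.75,0.14,0],"roll":0},{"linear":[0.75,0.14,0],"roll":0},{"linear":[0.75,0.14,0],"roll":0},{"linear":[0.75,0.14,0],"roll":0},{"linear":[0.3,0.03,0],"roll":0},{"linear":[0.06,0,0],"roll":0},{"linear":[0,0,0],"roll":0},{"linear":[0,0,0],"roll":0},{"linear":[0,0,0],"roll":0}]'
python3 -c "
from h import *
to(4,.0285)"
```

```text
time_s: 38.45
position: [0.5246, 0.1903, 0.2014]
tool_rot: [[-0.246, 0.969, -0.0], [0.969, 0.246, -0.0], [-0.0, -0.0, -1.0]]
ft_force: [-0.0, -0.5, 0.2]
grip_width: 0.0073
gripper_force: 29.6
pos [0.5246 0.1903 0.2014] yaw(x axis) 104.26 t 38.45 | tool shift units [ 0.05 -0.03  4.32] roll units -0.02
```

```bash
python3 -m jog '[{"linear":[0.04,-0.04,0.5],"roll":0},{"linear":[0,0,0.7],"roll":0},{"linear":[0,0,0.7],"roll":0},{"linear":[0,0,0.7],"roll":0},{"linear":[0,0,0.7],"roll":0},{"linear":[0,0,0.4],"roll":0},{"linear":[0,0,0.3],"roll":0},{"linear":[0,0,0.2],"roll":0},{"linear":[0,0,0],"roll":0},{"linear":[0,0,0],"roll":0},{"linear":[0,0,0],"roll":0}]' >/dev/null
python3 -c "
from h import *
to(4,.0285)"
python3 -m jog '[{"linear":[-0.02,-0.02,0.06],"roll":0},{"linear":[0,0,0.05],"roll":0},{"linear":[0,0,0.03],"roll":0},{"linear":[0,0,0.01],"roll":0},{"linear":[0,0,0],"roll":0},{"linear":[0,0,0],"roll":0}]'
```

```text
pos [0.5231 0.1926 0.0345] yaw(x axis) 104.31 t 39.37 | tool shift units [-0.01 -0.01  0.15] roll units -0.01
time_s: 39.87
position: [0.522, 0.1919, 0.0285]
tool_rot: [[-0.248, 0.969, 0.001], [0.969, 0.248, -0.0], [-0.0, 0.001, -1.0]]
ft_force: [-1.0, -1.3, 7.3]
grip_width: 0.0072
gripper_force: 30.9
```

```bash
python3 -m jog '[{"linear":[0,0,0],"roll":0},{"linear":[0,0,0],"roll":0},{"linear":[0,0,0],"roll":0},{"linear":[0,0,0],"roll":0},{"linear":[0,0,0],"roll":0},{"linear":[0,0,0],"roll":0},{"linear":[0,0,-0.4],"roll":0},{"linear":[0,0,-0.9],"roll":0},{"linear":[0,0,-0.9],"roll":0},{"linear":[0,0,-0.9],"roll":0},{"linear":[0,0,-0.9],"roll":0},{"linear":[0,0,-0.9],"roll":0}]' 0.1 30 && python3 -m jog '[{"linear":[0,0,0],"roll":1},{"linear":[0,0,0],"roll":1},{"linear":[0,0,0],"roll":1},{"linear":[0,0,0],"roll":1},{"linear":[0,0,0],"roll":1},{"linear":[0,0,0],"roll":1},{"linear":[0,0,0],"roll":1},{"linear":[0,0,0],"roll":1},{"linear":[0,0,0],"roll":1},{"linear":[0,0,0],"roll":1},{"linear":[0,0,0],"roll":1},{"linear":[0,0,0],"roll":1}]' >/dev/null && python3 -m jog '[{"linear":[0,0,0],"roll":1},{"linear":[0,0,0],"roll":1},{"linear":[0,0,0],"roll":1},{"linear":[0,0,0],"roll":1},{"linear":[0,0,0],"roll":1},{"linear":[0,0,0],"roll":1},{"linear":[-0.4,-0.9,0],"roll":0},{"linear":[-0.4,-0.9,0],"roll":0},{"linear":[0,0,0],"roll":0},{"linear":[0,0,0],"roll":0}]'
python3 - <<'E'
from h import *
c,w=snap('f1'); u,v=map(int,proj(c,(.4885,.27,.05)))
a=optics.get_image('side')[220:370,255:330,::-1]
W=w[max(0,v-70):v+70,max(0,u-175):u+175]; W=cv2.resize(W,None,fx=1.6,fy=2.4,interpolation=cv2.INTER_CUBIC)
A=cv2.resize(a,(230,460),interpolation=cv2.INTER_CUBIC)
o=np.zeros((480,800,3),np.uint8); o[:W.shape[0],:min(W.shape[1],560)]=W[:, :560]; o[:460,565:795]=A
cv2.imwrite('pics/final.png',o); print(u,v)
for k in B: print(k,np.round((np.array(proj(c,(B[k][0],B[k][1],.094)))-(u-175,v-70))*(1.6,2.4)))
E
```

```text
time_s: 40.87
position: [0.5214, 0.1918, 0.2254]
tool_rot: [[-0.248, 0.969, 0.0], [0.969, 0.248, 0.0], [0.0, 0.0, -1.0]]
ft_force: [0.8, 0.1, -0.8]
grip_width: 0.047
gripper_force: 0.0
time_s: 42.7
position: [0.472, 0.2548, 0.2238]
tool_rot: [[0.968, 0.25, 0.0], [0.25, -0.968, 0.0], [0.0, 0.0, -1.0]]
ft_force: [-0.4, 0.1, -0.3]
grip_width: 0.0468
gripper_force: 0.0
272 168
1 [148. 153.]
2 [235. 154.]
3 [322. 154.]
4 [408. 155.]
```

View pics/final.png

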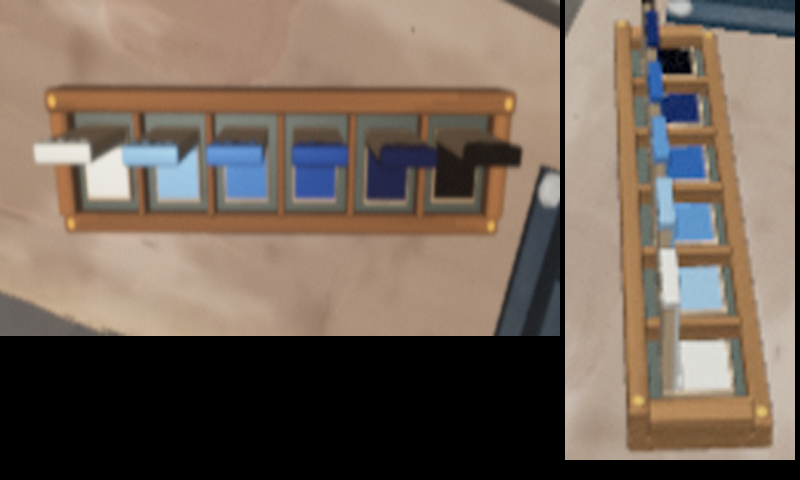

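The final view shows the row from left to right as white, pale, light, mid, deep, dark. All six tiles stand upright and square with their feet toward the front lip. Handing in.

```bash
python3 -c "
from rig import env
print(env.close_job())"
```

```text
the job is handed in; nothing more can be done
None
```

The four tiles stand in bays 1–4 in the order faint, light, mid, deep, upright and facing front with both end tiles left alone in the last camera view; the job is handed in, no verdict was returned.

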